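# Hold a toy stand blank in the fence jig

### The job

First swing the red lever of the fence's lock collar clockwise, as seen from above, as far as it goes, to the green locked mark. Then set the two-step wooden stand upright on the white jig board with the back of its tall step flat against the aluminium fence and its end up against the wooden stop block, and press it with one firm diagonal push, some 10 N, both down onto the board and back against the fence. Finish still holding that push; do not let go, and leave the other things on the desk where they are.

Things in the scene. Friction and masses are not known exactly. Their poses are not given: they have to be found in the camera images.
- jig: Holding jig, fixed to the desk. Origin at the centre of its underside. Board 180 (x) x 300 (y), its top 18 above the origin. All jig positions below are in this frame, x, y, z in mm. At yaw 0 its +x points away from the robot.
- jig_board: White board of the jig (fixed): flat top at jig z = 18, x -90 to 90, y -150 to 150. Slick laminate: the stand slides on it with friction about 0.3, and on fence and stop likewise. A green stripe is the locked mark of the collar, a red one the unlocked side. Its origin is at jig (0, 0, 6).
- jig_fence: Low aluminium fence (fixed) along the jig's y on the board's +x side: 22 high (top at jig z = 40), 20 thick, contact face at jig x = 50 looking to jig -x, from y = -60 to 140. Its origin is at jig (0, 0, 18).
- jig_stop: Wooden stop block (fixed) at the fence's +y end: face at jig y = 110 looking to jig -y, x -14 to 50, 30 mm thick in y, 30 high above the board. Its origin is at jig (0, 0, 18).
- jig_corner (a point): Inner corner where fence face, stop face and board top meet: jig (50, 110, 18); axes as the jig's.
- collar_axis (a point): Point on the lock collar's vertical axis at jig (55, -115), level with the pin's top. The collar itself is black, diameter 44, 22 high, captive on a post at the fence's -y end.
- jig_collar (a joint): Angle of the lock collar, rad: grows clockwise seen from above; 0 unlocked (lever points about to jig -y), 1.5 is the hard stop, locked: lever over the green stripe, pointing to jig -x. Starts at 0 to 0.5. It has light friction (about 1.5 N at the pin) and stays where left.
- pin_top (a point): Centre of the top of the upright red pin at the end of the collar's lever: pin diameter 12, stands 33 clear above the 10 thick lever, 56 from the collar's axis, its top 77.5 above the desk. Push or pinch it to turn the collar.
- stand: Loose two-step wooden stand, blue low step and bare light-wood tall step, about 220 g. Origin at the centre of its underside. 64 deep (x) x 110 long (y). Low step: top 22 above the underside, x -32 to 2. Tall step: x 2 to 32 (30 thick), top 60 above the underside; both over the full length. Its back (x = 32) goes against the fence, its +y end against the stop, so seated its axes match the jig's.
- stand_top (a point): Middle of the top of the tall step: stand (17, 0, 60).
- stand_heel (a point): Lower back corner of the stand at its +y end: stand (32, 55, 0); it belongs at jig_corner.
- tape: Bystander, loose: yellow tape roll lying flat, outer diameter 84, height 24 mm; origin at the centre of its underside.
- glue: Bystander, loose: white glue bottle with orange cap, diameter 44, height 110 mm; origin at the centre of its underside.
- marker: Bystander, loose: blue marker pen with white cap lying flat, 130 x 16 x 16 mm; origin at the centre of its underside.
- bead_bowl: Bystander, loose: blue ceramic bowl, diameter 90, height 35 mm; origin at the centre of its underside.
- toy_bear: Bystander, loose: small turned wooden bear, 60 wide, 88 high mm; origin at the centre of its underside.
- tin: Bystander, loose: round green tin with bright lid, diameter 72, height 38 mm; origin at the centre of its underside.

How it is judged:
By the outcome, as a careful person would: the job done as asked, in the order asked, and still so for the second after the job is handed in, while the arm keeps its last pose, push and grip.
It also fails if it takes over 64 s, if anything falls off the work surface, if the arm or the gripper's body presses on something with over 40 N, if the wrist force passes 120 N, or if a joint passes its speed limit or range.

### The arm

A 6-joint arm with a two-finger parallel gripper is mounted at the origin on the work surface. World frame = base frame: x ahead of the robot, y to its left, z up, the work surface at z = 0. Lengths are in mm, angles in rad, forces in N, time in s.
With the tool pointing down it reaches from about 350 to 975 mm from the base axis. Payload 7.1 kg.
Tool frame: the origin (TCP) lies on the front face of the gripper's body, between the roots of the fingers; the fingertips stand 80 mm ahead of it and the grasp point (between the pads) lies 61 mm ahead of it (env.tips_ahead is the distance from the TCP to the fingertips, in mm); z points along the fingers, y is the line along which they close (so a half turn about z gives the same grasp; the last joint's range is limited). The gripper opens to 88 mm and grips with 3 to 60 N. Pads are 20 mm wide; open, the fingers measure 115 mm over their backs; the gripper's body (75 mm by 178 mm) begins 61 mm behind the grasp point.
Start: joints at [1.304, 0.423, 1.63, -0, 1.089, -0.019], TCP at [153.264, 605.901, 302.675] pointing down, gripper open.
Joint ranges: [-3, 3], [-0.9, 2.11], [0.09, 2.58], [-1.31, 4.45], [0.11, 2.69], [-2.54, 2.54]. Speed limits (rad/s): [2.39, 2.39, 3.01, 3.14, 3.14, 3.14].

### API

Orientations are given as a unit quaternion [x, y, z, w].
In Python, from station import env, set_gripper, viewer, workorder gives the robot as it stands. Calls block until the motion is done:
- env.reach(position, orientation): joint-space move of the TCP to a pose.
- env.move_l(position, rot=None, rate=150, f_stop=None): straight line of the TCP; rot=None keeps the orientation; rate is the mean speed in mm/s. With f_stop (N) it stops when the force on the tool has changed by that much, and returns True; else False.
- env.move_joints(angles): joint-space move.
- set_gripper(opening): finger opening in mm; the grip force is fixed at half the most; returns when the fingers have stopped.
- env.hold(seconds).
- env.ik(position, orientation): joint angles nearest the present ones, or None.
- env.read_state(): the state.
- viewer.camera(name): name is "scene" or "top" or "wrist"; returns the picture (384x512x3 uint8, blue, green, red); there is no depth.
- viewer.camera_params(name): a dict with "fx", "fy", "cx", "cy" (pixels), "pose" (4x4, takes a point from camera to world coordinates); the wrist camera has in their place "tool_from_camera" (4x4, takes a point from camera to tool coordinates, whose origin is the TCP and whose axes are the flange's). Camera axes: x right, y up, looking along -z (the intrinsics and any distortion apply to the point x, -y, -z); pixel columns grow to the right and rows downward; lengths in mm; the calibration is good to about 2 mm. A picture is of the moment at which its call begins: read the wrist's pose just before it. camera_params takes no time and is no camera call.
A pose or a line that the arm cannot do raises env.IKError and nothing moves.
- workorder.sign_off(): hands the job in; it is judged then, once.
The state is a dict: "time_s": time; "qpos": joint angles; "dq": joint speeds; "tau": joint torques, N m; "tool_pos": TCP position; "orientation": TCP orientation; "force": force on the tool from outside, world axes, zero at the start; "wrist_torque": the same for the moment, N m; "width": finger opening in mm; "grip_force": force on a finger pad.
Only numpy, scipy, OpenCV 4.12 (cv2) and the standard library are available. Lean on these libraries where they do the work, as an engineer would, in place of code of your own. Each camera call takes 0.05 s, during which the arm holds its last target. There are 200 camera calls.

## Working session

There is one attempt and no reset: what is moved stays moved. The work goes in short steps, each a Python script; the robot and the scene stay as the last script left them, time stands still between calls to the robot, and variables do not carry over. Pictures are saved under pics/ and viewed, at most 13 in all, crops included, and the job is handed in when it is done.

```bash
ls; mkdir -p pics; python3 - <<'E'
from station import env, viewer
import cv2, numpy as np
for n in ("scene","top"):
    cv2.imwrite(f"pics/{n}0.png", viewer.camera(n)); p=viewer.camera_params(n); print(n,{k:(np.round(v,3).tolist() if not isinstance(v,str) else v) for k,v in p.items()})
print(viewer.camera_params("wrist"))
s=env.read_state();print(s)
E
```

```text
pics
scene {'fx': 443.667, 'fy': 443.667, 'cx': 254.244, 'cy': 192.209, 'pose': [[-0.19, -0.8, 0.569, 1456.257], [0.982, -0.16, 0.102, 129.458], [0.009, 0.578, 0.816, 1387.505], [0.0, 0.0, 0.0, 1.0]]}
top {'fx': 458.388, 'fy': 458.388, 'cx': 253.984, 'cy': 190.555, 'pose': [[0.016, 0.981, -0.192, 282.28], [-1.0, 0.017, 0.001, -3.218], [0.005, 0.191, 0.981, 1346.091], [0.0, 0.0, 0.0, 1.0]]}
{'fx': 279.793502492897, 'fy': 279.793502492897, 'cx': 255.20292295573057, 'cy': 189.5713412352239, 'tool_from_camera': array([[ 9.02284663e-04,  9.60485070e-01,  2.78330048e-01,
         7.62762066e+01],
       [ 9.99999094e-01, -5.88499681e-04, -1.21093173e-03,
         7.40519117e-01],
       [-9.99284708e-04,  2.78330888e-01, -9.60484731e-01,
        -8.23341322e+01],
       [ 0.00000000e+00,  0.00000000e+00,  0.00000000e+00,
         1.00000000e+00]])}
{'time_s': 0.1, 'qpos': array([ 1.30401560e+00,  4.23801509e-01,  1.63060112e+00,  8.39753178e-06,
        1.08857711e+00, -1.90080812e-02]), 'dq': array([ 1.30972460e-04, -1.58775260e-03, -2.00014508e-03,  1.65678558e-05,
       -6.77927756e-04,  9.53675458e-05]), 'tau': array([ 2.83747613e-04, -5.45611238e+01, -2.74326378e+01,  6.45681261e-02,
        1.87767955e-02, -6.42118107e-05]), 'tool_pos': array([153.1552387 , 605.54785647, 301.96107967]), 'orientation': array([ 1.23571572e-01,  9.92335420e-01, -6.85947737e-04, -1.02447636e-04]), 'force': array([ 0.30593782,  0.73347541, -0.00376311]), 'wrist_torque': array([0.05748865, 0.08962111, 0.04411844]), 'grip_force': 0.0, 'width': 87.88888889741732}
```

View pics/scene0.png

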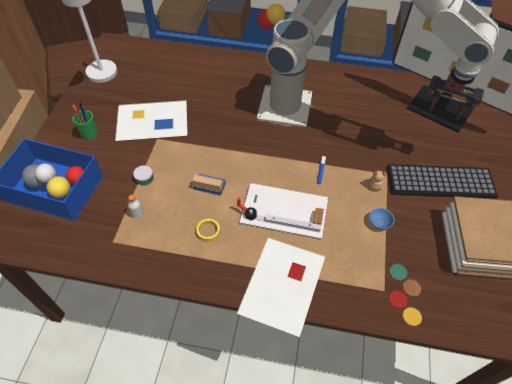

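View pics/top0.png

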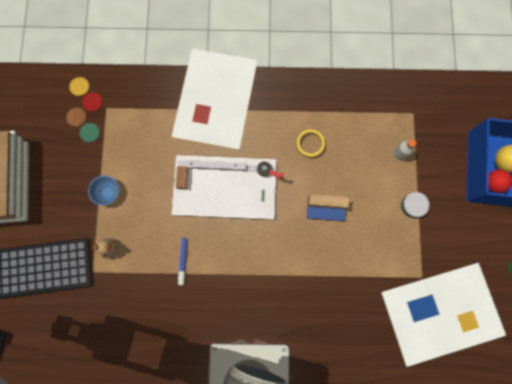

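Scene: the stand lies right of the jig. In the top picture, the board spans cols 173–277 and rows 156–220, the collar is at (264,169) with the pin near (278,175), and the stand is at (328,208) with its blue step towards the robot. Next I'll locate these roughly and look closer with the wrist camera.

```bash
cat > h.py <<'E'
from station import env, set_gripper, viewer, workorder
import cv2, numpy as np
from scipy.spatial.transform import Rotation as R
def down(yaw):  # tool down; yaw = world direction angle of tool x axis
    return (R.from_euler('z',yaw)*R.from_euler('x',np.pi)).as_quat()
def cam(name):
    p=viewer.camera_params(name)
    if name=="wrist":
        s=env.read_state(); T=np.eye(4); T[:3,:3]=R.from_quat(s['orientation']).as_matrix(); T[:3,3]=s['tool_pos']
        P=T@p['tool_from_camera']
    else: P=np.array(p['pose'])
    img=viewer.camera(name)
    return img,(p,P)
def cast(c,uv,z):
    p,P=c; uv=np.atleast_2d(np.asarray(uv,float))
    d=np.c_[(uv[:,0]-p['cx'])/p['fx'],-(uv[:,1]-p['cy'])/p['fy'],-np.ones(len(uv))]@P[:3,:3].T
    o=P[:3,3]; return (o+d*((z-o[2])/d[:,2])[:,None])
def proj(c,X):
    p,P=c; q=(np.atleast_2d(X)-P[:3,3])@P[:3,:3]
    return np.c_[p['cx']+p['fx']*q[:,0]/-q[:,2],p['cy']+p['fy']*q[:,1]/q[:,2]]
E
python3 - <<'E'
from h import *
c=(lambda p:(p,np.array(p['pose'])))(viewer.camera_params('top'))
for n,uv,z in (('board',[[173,214],[277,220],[277,158],[177,156]],18),('collar',[264,169],50),('pin',[280,175],77),('standtall',[329,201],60),('blue',[327,213],22)):
    print(n,cast(c,uv,z).round(0).tolist())
# wrist views
for i,(x,y,z) in enumerate([(470,-180,330)]):
    for yaw in (0,np.pi): print(i,yaw,env.ik([x,y,z],down(yaw)))
print(R.from_quat(env.read_state()['orientation']).as_matrix().round(2))
E
```

```text
board [[468.0, 230.0, 18.0], [455.0, -74.0, 18.0], [642.0, -72.0, 18.0], [643.0, 227.0, 18.0]]
collar [[600.0, -33.0, 50.0]]
pin [[576.0, -78.0, 77.0]]
standtall [[507.0, -219.0, 60.0]]
blue [[478.0, -219.0, 22.0]]
0 0 [-3.89393963e-01  2.09563558e-01  1.86911066e+00 -4.44089210e-16
  1.06291843e+00  1.18140236e+00]
0 3.141592653589793 [-0.38939396  0.20956356  1.86911066  0.          1.06291843 -1.96019029]
[[-0.97  0.25 -0.  ]
 [ 0.25  0.97 -0.  ]
 [ 0.   -0.   -1.  ]]
```

```bash
python3 - <<'E'
from h import *
import pickle
out=[]
for i,p in enumerate([(600,70,420),(560,-150,330)]):
    env.reach(list(p),down(0)); env.hold(0.3)
    im,c=cam('wrist'); cv2.imwrite(f'pics/w{i}.png',im); out.append(c)
pickle.dump(out,open('c.pkl','wb')); print(env.read_state()['time_s'])
E
```

```text
4.2583
```

View pics/w0.png

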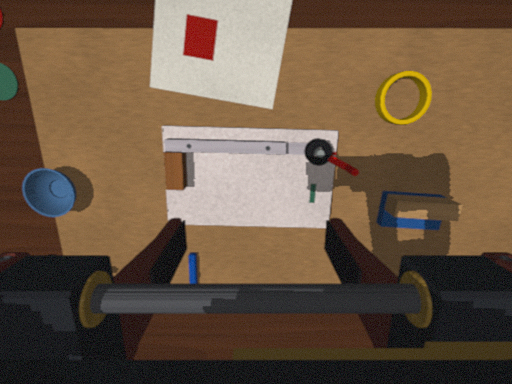

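View pics/w1.png

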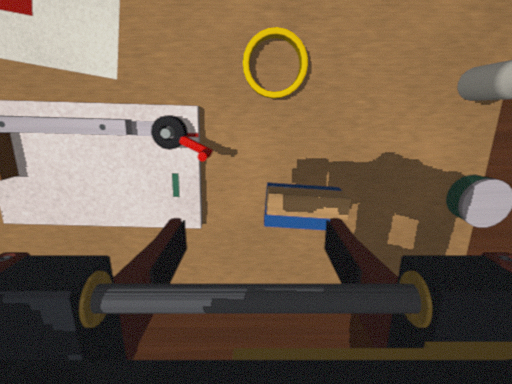

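w0 shows the jig upright with yaw near 0: collar (318,151), pin near (356,172), stop (175,170). In w1 the collar is at (169,132), the pin at (204,156) and the stand around cols 265–350, rows 184–230. I'll enlarge the stand to make sure which way up it is.

```bash
python3 - <<'E'
import cv2,numpy as np
a=cv2.imread('pics/w1.png')[110:240,150:360]; a=cv2.resize(a,None,fx=3.8,fy=3.8,interpolation=cv2.INTER_CUBIC)
a=np.clip(a.astype(float)*1.5,0,255).astype('uint8'); cv2.imwrite('pics/w1c.png',a)
E
```

```text
(no output)
```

View pics/w1c.png

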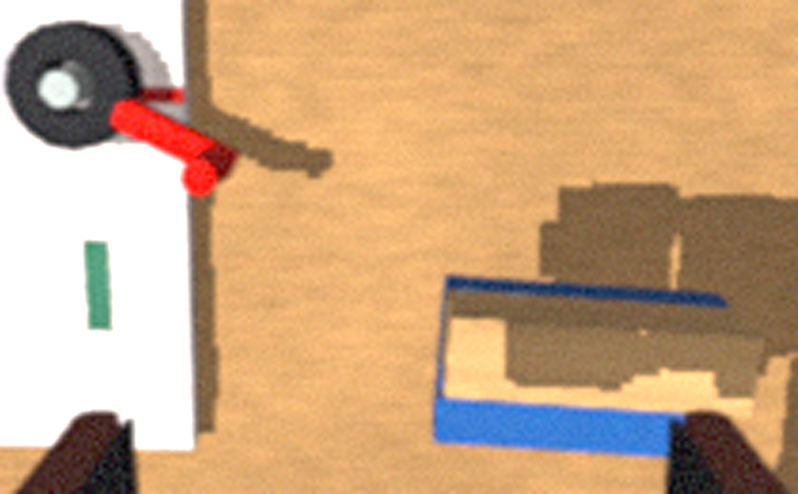

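The crop confirms the stand is upright: its 22 mm base is blue, with the wood part above it. The back edge is along crop row 285 and the low step's front edge along row 445. The pin top is at crop (200,178). Now the measurements.

```bash
cat > meas.py <<'E'
from h import *
import pickle
C=pickle.load(open('c.pkl','rb'))
def edge(pts):  # line fit of world points -> point, direction angle
    vx,vy,x,y=cv2.fitLine(pts[:,:2].astype(np.float32),cv2.DIST_HUBER,0,.01,.01).ravel(); return np.array([x,y]),np.arctan2(vy,vx)
w0=cv2.imread('pics/w0.png'); h0=cv2.cvtColor(w0,cv2.COLOR_BGR2HSV)
w1=cv2.imread('pics/w1.png'); h1=cv2.cvtColor(w1,cv2.COLOR_BGR2HSV)
# board edges by scanning for white
white=((h0[...,1]<50)&(h0[...,2]>110))
cols=np.arange(172,330,4); top=[]
for u in cols:
    r=np.where(white[118:150,u])[0]; top.append((u,118+r[0]-.5)) if len(r) else 0
bot=[(u,100+np.where(white[100:260,u])[0][-1]+.5) for u in range(195,320,4)]
lef=[(140+np.where(white[v,140:200])[0][0]-.5,v) for v in range(192,218,2)]
rig=[(300+np.where(white[v,300:360])[0][-1]+.5,v) for v in range(195,224,2)]
for n,e in zip('TBLR',(top,bot,lef,rig)):
    p,a=edge(cast(C[0],e,18)); print(n,p.round(1),np.degrees(a).round(2))
# pin, collar
for k,(h,c) in enumerate(((h0,C[0]),(h1,C[1]))):
    red=(((h[...,0]<6)|(h[...,0]>174))&(h[...,1]>170)&(h[...,2]>90)).astype(np.uint8)
    red[:120]=0; red[200:]=0
    ys,xs=np.where(red); print('red',k,len(xs),xs.min(),xs.max(),ys.min(),ys.max())
    g=cv2.cvtColor((w0,w1)[k],cv2.COLOR_BGR2GRAY); m=(g<70).astype(np.uint8); m[:105]=0; m[175:]=0
    n,l,s,ce=cv2.connectedComponentsWithStats(m); i=[i for i in range(1,n) if s[i,4]>150]
    for j in i: print('dark',s[j],ce[j].round(1),cast(c,ce[j],40).round(1))
print('pin',cast(C[1],[150+200/3.8-.37,110+178/3.8-.37],77.5).round(1))
# stand
H,S,V=[h1[...,i] for i in range(3)]
bl=((H>100)&(H<130)&(S>110)).astype(np.uint8); bl[:175]=0; bl[240:]=0
ys,xs=np.where(bl); print('blue',xs.min(),xs.max(),ys.min(),ys.max())
tp=[];bt=[]
for u in range(270,324,2):
    r=np.where(bl[:,u])[0]; tp.append((u,r[0]-.5)); bt.append((u,r[-1]+.5))
pt,at=edge(cast(C[1],tp,0)); pb,ab=edge(cast(C[1],bt,22)); print('back',pt,np.degrees(at),'front',pb,np.degrees(ab))
n=np.array([-np.sin(at),np.cos(at)]); print('depth',(pb-pt)@n)
r=np.where(bl[186:189])[1].max(); print('right end back',r,cast(C[1],[r+.5,189],0),'left front',cast(C[1],[xs[ys>218].min()-.5,224],22))
E
python3 meas.py
```

```text
T [645.6  80.1] 88.61
B [465.2  60.3] 88.51
L [505.9 233.5] -0.02
R [502.2 -66. ] -3.4
red 0 153 329 357 153 175
dark [   0  105   44   70 2572] [ 18.1 140.7] [[625.2 459.9  40. ]]
dark [ 305  139  145   36 2353] [377.9 162.1] [[ 590.8 -133.7   40. ]]
red 1 310 179 211 134 161
dark [ 486  105   26   70 1256] [501.9 144.8] [[ 591.9 -474.8   40. ]]
dark [152 116  62  42 940] [175.5 133.8] [[605.2 -43.4  40. ]]
dark [  0 133  19  42 600] [  6.9 155.7] [[575.7 184.9  40. ]]
dark [293 156  94  19 633] [341.  166.7] [[ 561.8 -264.3   40. ]]
pin [[581.5 -84.2  77.5]]
blue 175 339 184 239
back [ 525.6636  -210.50932] 87.061066 front [ 464.50848 -206.74612] 85.93998
depth 61.2676
right end back 338 [[ 518.98052517 -275.98744693    0.        ]] left front [[469.72672568 -26.6272994   22.        ]]
```

```bash
cat >> h.py <<'E'
JY=np.radians(-1.5); JC=np.array([555.7,82.4])
RJ=np.array([[np.cos(JY),-np.sin(JY)],[np.sin(JY),np.cos(JY)]])
def J(x,y,z): return np.r_[JC+RJ@[x,y],z]
E
python3 - <<'E'
from h import *
import pickle
C=pickle.load(open('c.pkl','rb'))
f=lambda u,v:np.array([150+u/3.8-.37,110+v/3.8-.37])
print('axis',J(55,-115,40),cast(C[1],f(72,85),40), 'from w0',cast(C[0],[318,151],40))
a=cast(C[1],f(446,276),0)[0];b=cast(C[1],f(727,305),0)[0];c=cast(C[1],f(433,441),22)[0];d=cast(C[1],f(670,455),22)[0]
print(a,b,c,d,'len',np.linalg.norm(a-b),'dep',np.linalg.norm((a-c)[:2]))
print('yaw',np.degrees(np.arctan2(*(a-b)[:2][::-1]))-90,np.degrees(np.arctan2(*(c-d)[:2][::-1]))-90,np.degrees(np.arctan2(*(a-c)[:2][::-1])))
# push lever
ax=J(55,-115,0)[:2]
def pose(phi,back,z):
    d=RJ@[-np.sin(phi),-np.cos(phi)]; t=RJ@[-np.cos(phi),np.sin(phi)]
    return np.r_[ax+56*d-back*t,z], down(np.arctan2(t[1],t[0])%(2*np.pi)-np.pi/2)
set_gripper(0)
Z=135
p,q=pose(.40,30,220); env.reach(list(p),q)
p,q=pose(.40,30,Z); env.move_l(list(p),q,rate=150)
env.hold(.2)
f0=env.read_state()['force']
hit=False
for phi in np.arange(.5,1.66,.1):
    p,q=pose(phi,19.5,Z)
    try: hit=env.move_l(list(p),q,rate=80,f_stop=15)
    except env.IKError as e: print('ik',phi,e);break
    s=env.read_state(); print(round(phi,2),hit,(s['force']-f0).round(1),s['tool_pos'].round(0))
    if hit: break
im,c=cam('wrist'); cv2.imwrite('pics/w2.png',im); print(s['time_s'])
E
```

```text
axis [607.67080382 -34.00032453  40.        ] [[607.45120795 -34.56797102  40.        ]] from w0 [[609.15491551 -32.38691552  40.        ]]
[ 529.37343348 -166.12992079    0.        ] [ 517.5638505  -279.86395627    0.        ] [ 467.35625007 -160.96608323   22.        ] [ 461.58077854 -255.56510736   22.        ] len 114.34551620532984 dep 62.231794583962106
yaw -5.9280679847335165 -3.4936926916161752 -4.7597321561249695
0.5 False [-0.6 -1.   0.7] [597. -92. 136.]
0.6 False [-0.4  0.4 -0. ] [591. -91. 135.]
0.7 False [ 0.4  0.8 -0.2] [585. -89. 135.]
0.8 False [ 0.4 -0.2  0.4] [580. -86. 135.]
0.9 False [-0.4 -0.7  0.6] [575. -83. 135.]
1.0 False [ 0.   0.2 -0.4] [570. -80. 135.]
1.1 False [-0.8 -0.9  0.6] [566. -76. 135.]
1.2 False [ 0.8 -1.  -0.2] [562. -71. 135.]
1.3 False [-0.2  1.1  1.2] [558. -67. 135.]
1.4 False [ 0.3 -0.7  0.4] [555. -61. 135.]
1.5 False [0.1 0.2 0.6] [553. -56. 135.]
1.6 False [ 0.5  0.1 -0.5] [551. -50. 135.]
10.5917
```

View pics/w2.png

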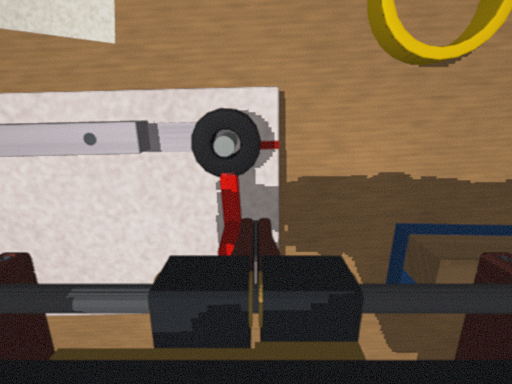

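The lever now points almost to jig -x (pin near (230,240)), with the fingers just behind it. I'll keep pushing until the hard stop shows in the force reading.

```bash
python3 - <<'E'
from h import *
ax=J(55,-115,0)[:2]
def pose(phi,back,z):
    d=RJ@[-np.sin(phi),-np.cos(phi)]; t=RJ@[-np.cos(phi),np.sin(phi)]
    return np.r_[ax+56*d-back*t,z], down(np.arctan2(t[1],t[0])%(2*np.pi)-np.pi/2)
for back in (16,13,10,7,4):
    p,q=pose(1.5,back,135); hit=env.move_l(list(p),q,rate=30,f_stop=12)
    s=env.read_state(); print(back,hit,s['force'].round(1),s['tool_pos'].round(1))
    if hit: break
t=RJ@[-np.cos(1.5),np.sin(1.5)]; print('back at stop',(ax+56*(RJ@[-np.sin(1.5),-np.cos(1.5)])-s['tool_pos'][:2])@t)
env.hold(.3); print(env.read_state()['force'].round(1))
p,q=pose(1.5,40,135); env.move_l(list(p),q,rate=120)
p[2]=230; env.move_l(list(p),q,rate=200)
set_gripper(88)
# look at stand from its grasp orientation & lever
env.reach([560,-90,330],down(0)); env.hold(.2)
import pickle
im,c=cam('wrist'); cv2.imwrite('pics/w3.png',im); pickle.dump(c,open('c3.pkl','wb')); print(env.read_state()['time_s'])
E
```

```text
16 False [-0.2 -0.4  0.9] [552.6 -52.7 135. ]
13 False [0.1 0.1 0.6] [552.3 -49.3 135. ]
10 False [-0.  -9.6 -0.8] [552.2 -47.5 135.1]
7 False [ -0.5 -23.   -0.9] [552.2 -46.5 135.1]
4 False [ -1.1 -36.   -2.2] [552.2 -45.5 135.2]
back at stop 8.96641158798075
[ -1.  -35.9  -1.1]
15.375
```

View pics/w3.png

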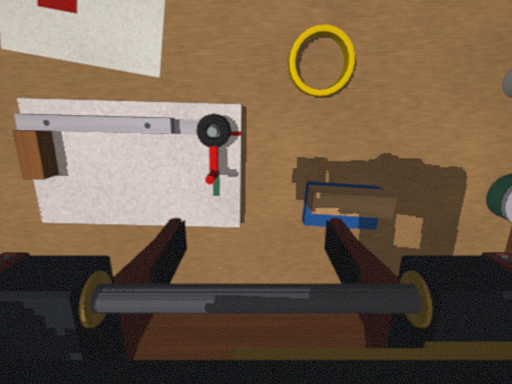

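The lever is locked: it points to -x beside the green stripe, with the pin at (211,179), and the hard stop was felt. Next is gripping the stand by its tall step, moving it over and lowering it clear of fence and stop.

```bash
python3 - <<'E'
from h import *
ys=np.radians(-4); g=np.array([510.4,-222.])
q=down(np.pi/2+ys)
env.reach([*g,200],q); env.move_l([*g,110],q,rate=120); env.hold(.1)
set_gripper(20); s=env.read_state(); print('grip',s['width'],s['grip_force'],s['force'].round(1),s['time_s'])
env.move_l([*g,230],q,rate=150)
s=env.read_state(); print('lifted',s['width'],s['grip_force'],s['force'].round(1))
q=down(np.pi/2+JY)
p=J(29,45,230); env.move_l(list(p),q,rate=180)
p[2]=136; env.move_l(list(p),q,rate=120); env.hold(.3)
im,c=cam('wrist'); cv2.imwrite('pics/w4.png',im)
im,c=cam('top'); cv2.imwrite('pics/t4.png',im)
p[2]=122; f=env.read_state()['force']; hit=env.move_l(list(p),q,rate=15,f_stop=4)
s=env.read_state(); print(hit,(s['force']-f).round(1),s['tool_pos'].round(1),s['wrist_torque'].round(2),s['width'],s['time_s'])
E
```

```text
grip 29.818626839982 29.999903440475464 [ 0.9 -0.1 -0.1] 18.8417
lifted 30.096077485459123 29.999597668647766 [-0.   0.3 -2.2]
True [-2.2 -0.6  6.2] [585.9 126.6 127.9] [-0.05  0.08  0.02] 29.655359676274443 23.8583
```

View pics/w4.png

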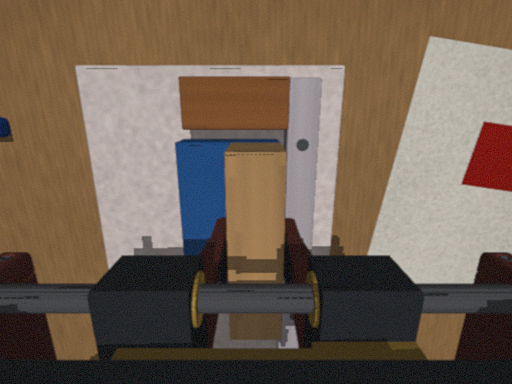

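The held stand (front corners near (180,142) and (283,145)) is parallel to the fence, with the stop ahead of it. Contact with the board came at the expected height. Next I slide it to the fence, then the stop, and release.

```bash
python3 - <<'E'
from h import *
ex,ey=np.r_[RJ[:,0],0],np.r_[RJ[:,1],0]
def st(): 
    s=env.read_state(); return s,s['tool_pos'].copy()
def jf(f): return np.r_[RJ.T@f[:2],f[2]].round(1)
def jp(p): return np.r_[RJ.T@(p[:2]-JC),p[2]].round(1)
s,p=st(); 
for name,d in (('fence',ex),('stop',ey),('fence2',ex)):
    s,p=st(); h=env.move_l(list(p+25*d),rate=20,f_stop=7)
    s,p=st(); print(name,h,jf(s['force']),jp(p),s['wrist_torque'].round(2),s['time_s'])
env.hold(.2); im,_=cam('wrist'); cv2.imwrite('pics/w5.png',im); s,p=st(); print(jf(s['force']),jp(p))
E
```

```text
fence True [-1.5  0.3  5.1] [ 34.5  45.  128. ] [ 0.03  0.24 -0.04] 24.4333
stop True [ 0.4 -2.2  4.3] [ 34.6  52.6 128. ] [-0.25  0.    0.03] 25.05
fence2 True [-1.1  0.2  3.9] [ 34.8  52.5 128. ] [ 0.08  0.09 -0.03] 25.375
[-0.6 -0.1  4. ] [ 34.8  52.5 128. ]
```

View pics/w5.png

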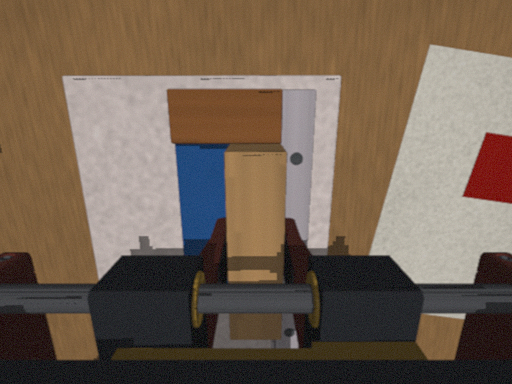

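It's seated: jig x reads 34.8 (expected 35), and its end touches the stop at row 145. Now I release, lift, close the fingers, and push diagonally in the step's inner corner.

```bash
python3 - <<'E'
from h import *
def jf(f): return np.r_[RJ.T@f[:2],f[2]]
def jp(p): return np.r_[RJ.T@(p[:2]-JC),p[2]].round(1)
s=env.read_state(); p=s['tool_pos'].copy()
set_gripper(56); env.move_l(list(p+[0,0,55]),rate=120); set_gripper(0)
q=down(np.pi/2+JY)
env.move_l(list(J(1,53,183)),q,rate=120); env.move_l(list(J(1,53,127)),q,rate=120); env.hold(.4)
f0=jf(env.read_state()['force']); print('bias',f0.round(1))
print(env.move_l(list(J(1,53,114)),q,rate=15,f_stop=3)); s=env.read_state(); print(jp(s['tool_pos']),(jf(s['force'])-f0).round(1))
t=jp(s['tool_pos']); 
print(env.move_l(list(J(t[0]+20,53,t[2]+.5)),q,rate=20,f_stop=4)); s=env.read_state(); print(jp(s['tool_pos']),(jf(s['force'])-f0).round(1))
t=jp(s['tool_pos']).astype(float); t[1]=53
for k in range(14):
    env.move_l(list(J(*t)),q,rate=10); env.hold(.25)
    f=np.mean([jf(env.read_state()['force']) for _ in range(1)],0)-f0
    e=np.array([7+f[0],0,7.5-f[2]]); print(t.round(2),f.round(1))
    if abs(e).max()<.8: break
    t+=np.clip(e*[.12,0,-.1],-.8,.8)
env.hold(.3); s=env.read_state(); print((jf(s['force'])-f0).round(1),jp(s['tool_pos']),s['time_s'])
im,_=cam('wrist'); cv2.imwrite('pics/w6.png',im); np.save('t.npy',np.r_[t,f0])
E
```

```text
bias [-0.3 -0.7  0.3]
True
[  1.   53.  120.4] [-0.2  0.6  6.2]
True
[  1.3  53.  120.4] [-0.3  0.7  4.3]
[  1.3  53.  120.4] [-0.1  1.4  1.8]
[  2.1   53.   119.83] [-4.1  0.2 11.1]
[  2.45  53.   120.18] [-3.7  1.4  7.5]
[  2.85  53.   120.19] [-5.9  2.5  9. ]
[  2.97  53.   120.34] [-3.9  1.1  6.8]
[  3.34  53.   120.27] [-5.6  1.9 10.3]
[  3.52  53.   120.55] [-0.4  0.3  0.3]
[  4.31  53.   119.83] [-6.2  1.3 11.1]
[  4.41  53.   120.19] [-2.2  1.6  5.8]
[  4.98  53.   120.02] [-4.1  0.8  9.2]
[  5.33  53.   120.18] [-5.1  1.   8.3]
[  5.55  53.   120.26] [-5.   1.6  8. ]
[  5.8   53.   120.31] [-5.2  1.6  8.3]
[  6.02  53.   120.39] [-3.9  1.5  5.6]
[-4.1  0.8  6.4] [  5.4  53.  120.4] 37.3667
```

View pics/w6.png

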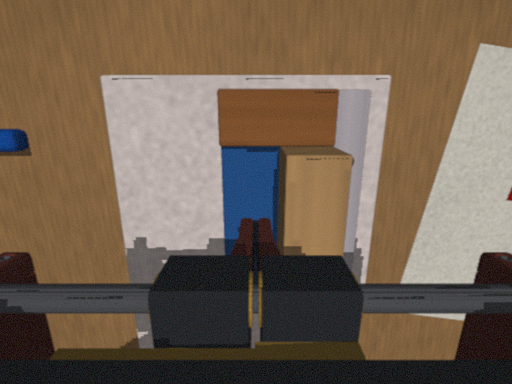

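The stand sits in the corner against fence and stop. The fingertips are still sliding on the low step, not yet against the tall step's face. I'll lift 1.5 mm, touch the face, then press down and back.

```bash
python3 - <<'E'
from h import *
def jf(f): return np.r_[RJ.T@f[:2],f[2]]
def jp(p): return np.r_[RJ.T@(p[:2]-JC),p[2]]
T=np.load('t.npy'); f0=T[3:]; q=down(np.pi/2+JY)
def F(n=3):
    v=[]
    for _ in range(n): v.append(jf(env.read_state()['force'])-f0); env.hold(.04)
    return np.mean(v,0)
env.move_l(list(J(5,53,122)),q,rate=30)
print(env.move_l(list(J(22,53,122)),q,rate=15,f_stop=4)); s=env.read_state(); print(jp(s['tool_pos']).round(1),F().round(1))
t=jp(s['tool_pos']); t[1]=53.3
t[2]=120.6
for k in range(20):
    env.move_l(list(J(*t)),q,rate=15); env.hold(.15)
    f=F(); e=np.array([7+f[0],f[1]+.4,7.5-f[2]]); print(t.round(2),f.round(1))
    if abs(e).max()<.7: break
    t+=np.clip(e*[.12,.06,-.07],-.8,.8)
s=env.read_state(); print(F(6).round(1),jp(s['tool_pos']).round(2),s['time_s'])
np.save('t.npy',np.r_[t,f0])
im,_=cam('wrist'); cv2.imwrite('pics/w7.png',im); im,_=cam('top'); cv2.imwrite('pics/t7.png',im[130:270,150:360])
E
```

```text
True
[  8.3  52.9 121.6] [ 0.5  0.6 -0.4]
[  8.26  53.3  120.6 ] [ 0.1  0.5 -0.4]
[  9.06  53.36 120.05] [-4.5  0.5  6.7]
[  9.36  53.41 119.99] [-5.7 -0.1  8.4]
[  9.52  53.43 120.05] [-6.7 -0.   8.2]
[-6.1  0.2  8. ] [  8.36  53.28 120.37] 40.3833
```

View pics/w7.png

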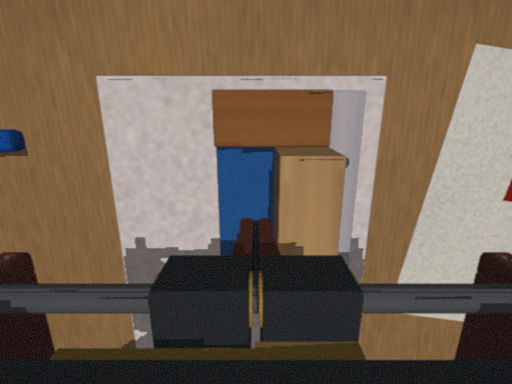

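```bash
python3 - <<'E'
from h import *
import pickle
c=pickle.load(open('c3.pkl','rb')); im=cv2.imread('pics/w3.png'); h=cv2.cvtColor(im,cv2.COLOR_BGR2HSV)
red=(((h[...,0]<6)|(h[...,0]>174))&(h[...,1]>170)&(h[...,2]>90)); red[:140]=0; red[195:]=0; red[:,:190]=0; red[:,240:]=0
ys,xs=np.where(red); print(xs.min(),xs.max(),ys.min(),ys.max())
for v in range(ys.min(),ys.max()+1,3): print(v,xs[ys==v].min(),xs[ys==v].max())
sel=ys>=ys.max()-9
pin=cast(c,[xs[sel].mean(),ys.max()-4],77.5)[0]; ax=J(55,-115,77.5)
d=RJ.T@(pin-ax)[:2]; print(pin,d,np.hypot(*d),'phi',np.arctan2(-d[0],-d[1]))
lv=cast(c,[[xs[ys==155].mean(),155]],44.5)[0]; d=RJ.T@(lv-ax)[:2]; print('lever',d,np.arctan2(-d[0],-d[1]))
for phi in (1.3,1.4,1.5): print(phi, proj(c,np.r_[ax[:2]+56*RJ@[-np.sin(phi),-np.cos(phi)],77.5]).round(1))
a=cv2.imread('pics/w7.png')[80:270,200:380]; b=cv2.imread('pics/t7.png')
cv2.imwrite('pics/fin.png',np.hstack([cv2.resize(a,(400,422),interpolation=2),cv2.resize(b,(400,422),interpolation=2)]))
E
```

```text
206 217 146 183
146 210 216
149 210 217
152 210 217
155 210 217
158 210 217
161 210 217
164 210 217
167 210 217
170 211 217
173 210 210
176 207 213
179 206 214
182 207 213
[551.94382639 -33.11257226  77.5       ] [-55.73111983  -0.57131415] 55.73404809332747 phi 1.5605454267869274
lever [-31.4958966   -0.54682425] 1.553436309226567
1.3 [[221.7 177.9]]
1.4 [[217.2 178.8]]
1.5 [[212.7 179.2]]
```

View pics/fin.png

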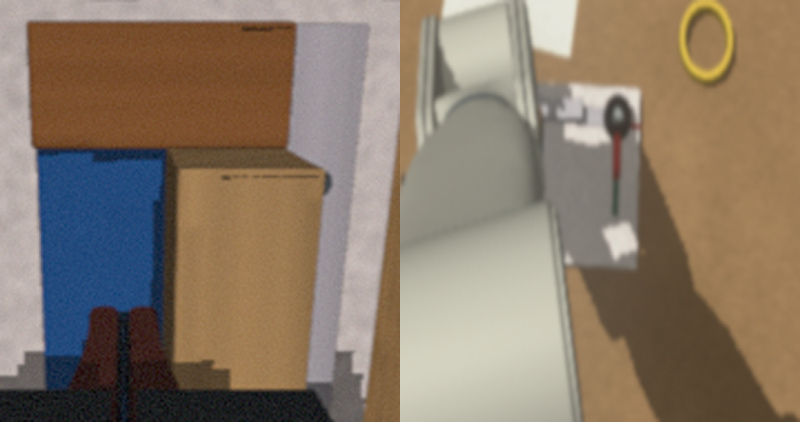

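The lever is at its hard stop (about 1.5 rad) and lined up with the green mark. The stand is flush against fence and stop, with the fingers wedged in the step corner. I'll check that the push is steady and hand in.

```bash
python3 - <<'E'
from h import *
f0=np.load('t.npy')[3:]
for _ in range(4):
    env.hold(.25); s=env.read_state(); f=np.r_[RJ.T@s['force'][:2],s['force'][2]]-f0; print(f.round(1),np.linalg.norm(f).round(1),s['time_s'])
if 8<np.linalg.norm(f)<12.5: print(workorder.sign_off())
E
```

```text
[-5.6  0.4  8.5] 10.2 40.9833
[-5.5  1.5  7.9] 9.8 41.2333
[-5.2  0.1  7.8] 9.4 41.4833
[-6.7 -0.6  7.8] 10.4 41.7333
the job is handed in; nothing more can be done
None
```

I swung the lever to its locked stop, then seated the stand against the fence and stop, and handed the job in at 41.7 s with a diagonal push of about 10 N still held; the other things on the desk were not touched.

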